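Put the mixed-up lids back on their own spice tins

TASK

The lids of the four spice tins have been mixed up: put every lid back on the tin of its own colour, plug in the mouth and sitting flat, and leave the tins standing upright where they are. The lids have just been washed, so while you swap them park a lid on the clean metal plate or in a tin's mouth, and never lay one on the counter.

Things in the scene. Friction and masses are not known exactly. Their poses are not given: they have to be found in the camera images.
- lid_red: Plug lid with red top, about 100 g. Origin: centre of the flange's underside, z up. Flange 80 mm diameter, z 0 to 5 mm (inner ring to 8). Tapered steel plug below: 56 mm diameter at the flange, 38 mm at its foot at z = -18 mm. Above, a round black knob to lift it by: 30 mm diameter, z = 10 to 34 mm, on a 20 mm stem. Starts on a tin of another colour.
- lid_green: Plug lid with green top, about 100 g. Origin: centre of the flange's underside, z up. Flange 80 mm diameter, z 0 to 5 mm (inner ring to 8). Tapered steel plug below: 56 mm diameter at the flange, 38 mm at its foot at z = -18 mm. Above, a round black knob to lift it by: 30 mm diameter, z = 10 to 34 mm, on a 20 mm stem. Starts on a tin of another colour.
- lid_yellow: Plug lid with yellow top, about 100 g. Origin: centre of the flange's underside, z up. Flange 80 mm diameter, z 0 to 5 mm (inner ring to 8). Tapered steel plug below: 56 mm diameter at the flange, 38 mm at its foot at z = -18 mm. Above, a round black knob to lift it by: 30 mm diameter, z = 10 to 34 mm, on a 20 mm stem. Starts on a tin of another colour.
- lid_blue: Plug lid with blue top, about 100 g. Origin: centre of the flange's underside, z up. Flange 80 mm diameter, z 0 to 5 mm (inner ring to 8). Tapered steel plug below: 56 mm diameter at the flange, 38 mm at its foot at z = -18 mm. Above, a round black knob to lift it by: 30 mm diameter, z = 10 to 34 mm, on a 20 mm stem. Starts on a tin of another colour.
- tin_red: Square steel spice tin, loose, empty, with red top and red band: 104 x 104 mm, 95 mm high, about 400 g. Origin: centre of its underside, z up, x and y along its sides. Round mouth 64 mm wide in the middle of its flat top (z = 95 mm). A lid fully on lies with its flange flat on the top: lid origin 95 mm above the tin's.
- tin_green: Square steel spice tin, loose, empty, with green top and green band: 104 x 104 mm, 95 mm high, about 400 g. Origin: centre of its underside, z up, x and y along its sides. Round mouth 64 mm wide in the middle of its flat top (z = 95 mm). A lid fully on lies with its flange flat on the top: lid origin 95 mm above the tin's.
- tin_yellow: Square steel spice tin, loose, empty, with yellow top and yellow band: 104 x 104 mm, 95 mm high, about 400 g. Origin: centre of its underside, z up, x and y along its sides. Round mouth 64 mm wide in the middle of its flat top (z = 95 mm). A lid fully on lies with its flange flat on the top: lid origin 95 mm above the tin's.
- tin_blue: Square steel spice tin, loose, empty, with blue top and blue band: 104 x 104 mm, 95 mm high, about 400 g. Origin: centre of its underside, z up, x and y along its sides. Round mouth 64 mm wide in the middle of its flat top (z = 95 mm). A lid fully on lies with its flange flat on the top: lid origin 95 mm above the tin's.
- plate: Empty shallow round plate of bare bright metal, clean, loose, the free spot for one lid: 150 mm diameter, rim 14 mm high and 3 mm thick, flat floor 130 mm wide at z = 4 mm. Origin at the centre of its underside, z up. A lid stands on it on the foot of its plug, its origin then 22 mm above the plate's.
Things that resemble listed ones, but are neither listed nor needed, are in the scene too. Leave any purple look-alike of the tin_blue alone.

How it is judged:
At the end, for the whole second after the job is handed in: Each of the four lids is on the tin of its own colour: within 8 mm of its centre, flange flat on the tin's top (height within 3 mm, tilt under 0.06 rad); every tin is upright within 0.05 rad and within 40 mm of where it stood at the start; lids and tins are at rest (horizontal distance between lid_red and tin_red below 0.008 m and z of lid_red in the frame of tin_red between 0.091 and 0.098 m and angle between the z axis of lid_red and the z axis of tin_red, either way round below 0.06 rad and angle between each of tin_red, tin_green, tin_yellow, tin_blue's own z axis and vertical below 0.05 rad and distance of each of tin_red, tin_green, tin_yellow, tin_blue from where it was at the start of the episode below 0.04 m and linear speed of each of lid_red, tin_red, lid_green, tin_green, lid_yellow, tin_yellow, lid_blue, tin_blue below 0.02 m/s and horizontal distance between lid_green and tin_green below 0.008 m and z of lid_green in the frame of tin_green between 0.091 and 0.098 m and angle between the z axis of lid_green and the z axis of tin_green, either way round below 0.06 rad and horizontal distance between lid_yellow and tin_yellow below 0.008 m and z of lid_yellow in the frame of tin_yellow between 0.091 and 0.098 m and angle between the z axis of lid_yellow and the z axis of tin_yellow, either way round below 0.06 rad and horizontal distance between lid_blue and tin_blue below 0.008 m and z of lid_blue in the frame of tin_blue between 0.091 and 0.098 m and angle between the z axis of lid_blue and the z axis of tin_blue, either way round below 0.06 rad); the robot touches nothing.
It fails at once if the red lid is laid on the counter (lower than 60 mm and more than 75 mm aside of the plate's centre) (height (world z) of lid_red below 0.06 m and horizontal distance between lid_red and plate above 0.075 m).
It fails at once if the green lid is laid on the counter (lower than 60 mm and more than 75 mm aside of the plate's centre) (height (world z) of lid_green below 0.06 m and horizontal distance between lid_green and plate above 0.075 m).
It fails at once if the yellow lid is laid on the counter (lower than 60 mm and more than 75 mm aside of the plate's centre) (height (world z) of lid_yellow below 0.06 m and horizontal distance between lid_yellow and plate above 0.075 m).
It fails at once if the blue lid is laid on the counter (lower than 60 mm and more than 75 mm aside of the plate's centre) (height (world z) of lid_blue below 0.06 m and horizontal distance between lid_blue and plate above 0.075 m).
It also fails if it takes over 134 s, if anything falls off the work surface, if the arm or the gripper's body presses on something with over 40 N, if the wrist force passes 120 N, or if a joint passes its speed limit or range.

ROBOT

A 6-joint arm with a two-finger parallel gripper is mounted at the origin on the work surface. World frame = base frame: x ahead of the robot, y to its left, z up, the work surface at z = 0. Lengths are in m, angles in rad, forces in N, time in s.
With the tool pointing down it reaches from about 0.4 to 0.825 m from the base axis. Payload 7 kg.
Tool frame: the origin (TCP) lies on the centre line of the jaws, within the pads' length; the fingertips stand 19 mm ahead of it and the grasp point (between the pads) is the TCP; z points along the fingers, y is the line along which they close (so a half turn about z gives the same grasp; the last joint's range is limited). The gripper opens to 88 mm and grips with 3 to 60 N. Pads are 19 mm wide; open, the fingers measure 130 mm over their backs; the gripper's body (78 mm by 193 mm) begins 47 mm behind the grasp point.
Start: joints at [1.463, 0.359, 0.012, 0, -1.224, -0.288], TCP at [0.26, 0.623, 0.207] pointing down, gripper open.
Joint ranges: [-3.07, 3.07], [-1.43, 2.12], [-1.02, 1.25], [-3.03, 1.67], [-3.05, -0], [-3.03, 3.03]. Speed limits (rad/s): [2.39, 2.39, 3.01, 3.14, 3.14, 3.14].

INTERFACE

Orientations are given as [roll, pitch, yaw] about the fixed x, y, z axes, in that order (R = Rz(yaw) Ry(pitch) Rx(roll)).
In Python, from station import arm, imaging, models gives the robot as it stands.
- The arm moves only by the tool play_rows, never from a script. Its arguments are lists of equal length, an entry for each row: "travel": the shift along the tool's x, y, z in units of 25 mm (1.0 is 25 mm), a list of three; "twist": the turn about the tool's z in units of 0.15 rad (1.0 is 0.15 rad). A call has 1 to 8 rows; each row shifts and turns the commanded pose from where the row before left it, along the tool's axes as they then stand; what a row does not reach is not made up. A row lasts 1/8 s, in which the tool goes at most 62.5 mm and 10.7 degrees, less where a joint would pass 70% of its speed; a pose out of reach is approached as far as the arm can. A call with a number of a shift or a turn outside -1 to 1 is refused whole. A call with a gripper value outside its range is refused whole. "fingers" is the opening, from 0 (shut) to 1 (fully open), set as the call begins (left out, the last holds). The fingers move at their own pace and stop on an object; "newtons" is the grip in N (left out, the last holds). Time passes only in rows, so rows that do not move let the fingers close. It gives the time, the measured TCP pose, the force, the opening and the grip force at its end, in the units of the state.
- arm.get_state(): the state, without advancing time (a new reading comes with each control period).
- imaging.grab_frame(name): name is "scene" or "top"; returns a dict with "pixels" (420x560x3 uint8, red, green, blue), "fx", "fy", "cx", "cy" (pixels), "R" (3x3) and "t" (3): a world point X has camera coordinates R X + t. Camera axes: x right, y down, z forward; pixel columns grow to the right and rows downward; lengths in m; the calibration is good to about 2 mm. A picture is of the moment at which its call begins. There is no depth.
- arm.job_done(): hands the job in; it is judged then, once.
Trained networks look in the newest picture that a camera, given by its name, has taken for a name from the list of things; names that differ only in an ending like _2 or _b are one class to them, and where a whole thing is asked for, a point or a joint stands for the part that bears it (a point fixed in the world has none). Each returns a list of dicts, best first, with "confidence" (0 to 1); they miss things now and then, are a little off and sometimes report something else, mostly with a low value. They report only what shows in the picture. A call takes as long as a camera call. They do not tell look-alikes from the thing itself.
- models.boxes_of(name, camera): "extent" ([centre column, centre row, width, height] in pixels, round what is visible of it).
- models.silhouettes(name, camera): "pixels" (420x560 bool, what is visible of it) and "extent" ([centre column, centre row, width, height] in pixels, round what is visible of it).
The state is a dict: "t": time; "q": joint angles; "qd": joint speeds; "joint_efforts": joint torques, N m; "eef_pos": TCP position; "ee_rot": TCP orientation; "force": force on the tool from outside, world axes, zero at the start; "moment": the same for the moment, N m; "width": finger opening in m; "gripper_force": force on a finger pad.
Only numpy, scipy, OpenCV 4.12 (cv2) and the standard library are available. Lean on these libraries where they do the work, as an engineer would, in place of code of your own. Each camera call takes 0.05 s, during which the arm holds its last target. There are 200 camera calls.

## Working session

There is one attempt and no reset: what is moved stays moved. The work goes in short steps, Python scripts to look and compute and a tool call to move; the robot and the scene stay as the last step left them, time stands still between calls to the robot, and variables do not carry over. Pictures are saved under pics/ and viewed, at most 14 in all, crops included, and the job is handed in when it is done.

Besides the shell and the picture viewer there is one more tool, called after "Emit:" by a JSON object that holds its "name" and its "arguments". play_rows: Moves the arm, as the interface text tells. Shifts and turns lie within -1 to 1; 1 stands for 25 mm of shift or 0.15 rad of turn. Its arguments: {"type":"object","properties":{"travel":{"type":"array","items":{"type":"array","items":{"type":"number"}}},"twist":{"type":"array","items":{"type":"number"}},"fingers":{"type":"number"},"newtons":{"type":"number"}},"required":["travel","twist"]}

```bash
mkdir -p pics
python3 - <<'E'
from station import arm, imaging, models
import cv2,numpy as np
for n in ("scene","top"):
    f=imaging.grab_frame(n); cv2.imwrite(f"pics/{n}0.png",f["pixels"][:,:,::-1])
    print(n,f["fx"],f["cx"],f["cy"],np.round(-f["R"].T@f["t"],3),np.round(f["R"],2).tolist())
    for k in ["lid_red","lid_green","lid_yellow","lid_blue","tin_red","tin_green","tin_yellow","tin_blue","plate"]:
        print(k,[(np.round(d["extent"]).astype(int).tolist(),round(d["confidence"],2)) for d in models.boxes_of(k,n)])
s=arm.get_state();print(s["t"],s["eef_pos"],s["ee_rot"])
E
```

```text
scene 465.2971450869791 284.5043350251884 212.7610460778283 [0.883 0.436 0.777] [[-0.75, 0.66, 0.01], [0.5, 0.58, -0.64], [-0.43, -0.47, -0.77]]
lid_red [([170, 199, 41, 33], 0.67)]
lid_green [([283, 312, 51, 46], 0.61)]
lid_yellow [([289, 196, 40, 31], 0.71)]
lid_blue [([396, 304, 49, 42], 0.93)]
tin_red [([393, 316, 94, 98], 0.85)]
tin_green [([289, 214, 73, 86], 0.64), ([217, 159, 61, 43], 0.52)]
tin_yellow [([280, 328, 94, 104], 0.78)]
tin_blue [([173, 219, 80, 89], 0.77), ([405, 229, 72, 72], 0.68)]
plate [([218, 159, 62, 43], 0.78)]
top 486.00456360435817 273.9297073727004 214.28820574450313 [0.354 0.024 0.898] [[0.0, -1.0, 0.03], [-0.98, -0.01, -0.17], [0.17, -0.02, -0.98]]
lid_red [([363, 130, 42, 40], 0.85), ([106, 219, 47, 48], 0.27)]
lid_green [([176, 132, 44, 45], 0.6)]
lid_yellow [([279, 232, 50, 45], 0.63)]
lid_blue [([107, 220, 48, 48], 0.82)]
tin_red [([114, 222, 89, 77], 0.94)]
tin_green [([277, 235, 73, 68], 0.59)]
tin_yellow [([177, 136, 70, 72], 0.84)]
tin_blue [([168, 328, 96, 97], 0.79), ([360, 137, 73, 75], 0.65)]
plate [([415, 242, 79, 80], 0.74)]
1.0 [0.26024479 0.62277319 0.20654749] [ 3.14154663e+00 -5.63704545e-05 -3.95765671e-01]
```

View pics/scene0.png

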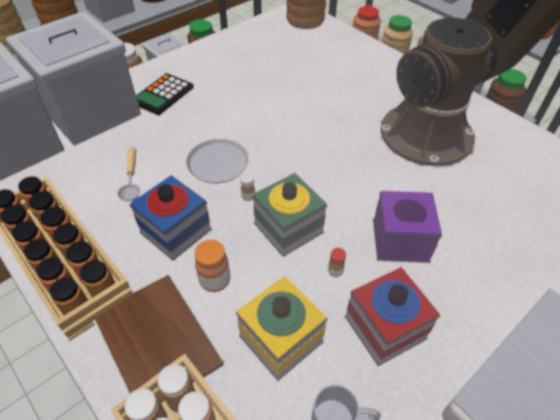

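View pics/top0.png

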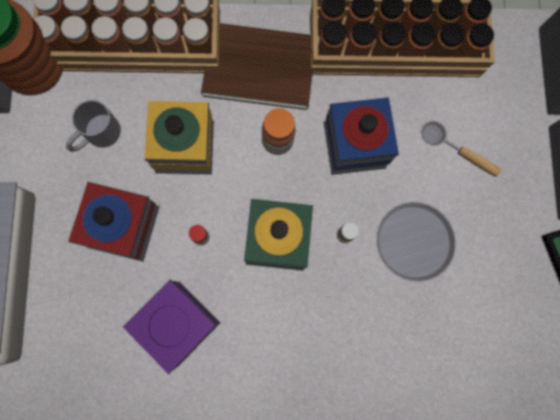

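The pictures show: the red lid (top 365,129) on the blue tin, the blue lid (106,217) on the red tin, the green lid (176,129) on the yellow tin and the yellow lid (279,231) on the green tin. The plate is at 415,241. The possible confusions are the purple tin (170,327), the orange jar (279,126), and the small red jar (198,233) and white jar (349,231). None of these carries a knob lid. Next I measure.

```bash
cat > h.py <<'E'
from station import arm, imaging, models
import cv2,numpy as np
HUE={"red":(0,9),"green":(50,90),"yellow":(18,33),"blue":(100,128)}
def ray(f,u,v,z):
    d=f["R"].T@np.array([(u-f["cx"])/f["fx"],(v-f["cy"])/f["fy"],1]); c=-f["R"].T@f["t"]
    return c+d*(z-c[2])/d[2]
def proj(f,X):
    p=f["R"]@X+f["t"]; return f["fx"]*p[:2]/p[2]+[f["cx"],f["cy"]]
def warp(f,x0,y0,z,h=0.09,s=2000):
    # rectified view of the plane z: px = s*m, col ~ -y, row ~ -x
    P=[(x0+h,y0+h),(x0+h,y0-h),(x0-h,y0-h),(x0-h,y0+h)]
    src=np.float32([proj(f,np.array([*p,z])) for p in P]); n=int(2*h*s)
    M=cv2.getPerspectiveTransform(src,np.float32([[0,0],[n,0],[n,n],[0,n]]))
    return cv2.warpPerspective(f["pixels"],M,(n,n),flags=cv2.INTER_CUBIC)
def colmask(img,c):
    hsv=cv2.cvtColor(img,cv2.COLOR_RGB2HSV); lo,hi=HUE[c]
    m=cv2.inRange(hsv,(lo,90,40),(hi,255,255))
    if c=="red": m|=cv2.inRange(hsv,(172,90,40),(180,255,255))
    return m
def big(m):
    cs=cv2.findContours(m,cv2.RETR_EXTERNAL,cv2.CHAIN_APPROX_NONE)[0]
    return cv2.convexHull(max(cs,key=cv2.contourArea))
def lid(f,c,x0,y0,z=0.1,h=0.065,s=2000):
    q=big(colmask(warp(f,x0,y0,z,h),c)); (a,b),ax,_=cv2.fitEllipse(q)
    return np.round([x0+h-b/s,y0+h-a/s,ax[0]/s,ax[1]/s],4)
E
python3 - <<'E'
from h import *
g={"red":(365,129),"blue":(106,217),"green":(176,129),"yellow":(279,231)}
F={n:imaging.grab_frame(n) for n in("top","scene")}
t=F["top"]; tiles=[]
for c,(u,v) in g.items():
    p=ray(t,u,v,.1)
    for n,f in F.items(): print(c,n,lid(f,c,p[0],p[1]))
    tiles.append(warp(t,p[0],p[1],.095))
p=ray(t,415,241,.014);print("plate",p)
for n,f in F.items():
    for k in("plate",):
        d=models.silhouettes(k,n)[0]; m=(d["pixels"]*255).astype(np.uint8)
        q=big(m).reshape(-1,2).astype(float); w=np.float32([ray(f,*x,.014)[:2]*1000 for x in q])
        print(n,cv2.fitEllipse(w),d["confidence"])
tiles.append(warp(t,p[0],p[1],.014)); tiles.append(warp(F["scene"],p[0],p[1],.014))
im=np.vstack([np.hstack(tiles[:3]),np.hstack(tiles[3:])])
cv2.imwrite("pics/tiles.png",cv2.resize(im,(780,520))[:,:,::-1])
E
```

```text
red top [ 0.6492 -0.1536  0.077   0.0777]
red scene [ 0.6515 -0.1528  0.0767  0.0775]
blue top [0.4877 0.2799 0.0772 0.0777]
blue scene [0.4901 0.28   0.0757 0.0765]
green top [0.6655 0.1521 0.0023 0.006 ]Traceback (most recent call last):
  File "<stdin>", line 7, in <module>
  File "h.py", line 24, in lid
    q=big(colmask(warp(f,x0,y0,z,h),c)); (a,b),ax,_=cv2.fitEllipse(q)
  File "h.py", line 22, in big
    return cv2.convexHull(max(cs,key=cv2.contourArea))
                          ~~~^^^^^^^^^^^^^^^^^^^^^^^^
ValueError: max() iterable argument is empty
```

```bash
sed -i 's/(lo,90,40)/(lo,55,25)/; s/"green":(50,90)/"green":(45,100)/' h.py
python3 - <<'E'
from h import *
g={"red":(365,129),"blue":(106,217),"green":(176,129),"yellow":(279,231)}
F={n:imaging.grab_frame(n) for n in("top","scene")}
t=F["top"]; tiles=[]
for c,(u,v) in g.items():
    p=ray(t,u,v,.1); print(cv2.cvtColor(t["pixels"],cv2.COLOR_RGB2HSV)[v+12,u-10])
    for n,f in F.items():
        try: print(c,n,lid(f,c,p[0],p[1]))
        except Exception as e: print(c,n,"fail")
    tiles.append(warp(t,p[0],p[1],.095))
p=ray(t,415,241,.014);print("plate",p)
for n,f in F.items():
    d=models.silhouettes("plate",n)[0]; m=(d["pixels"]*255).astype(np.uint8)
    q=big(m).reshape(-1,2).astype(float); w=np.float32([ray(f,*x,.014)[:2]*1000 for x in q])
    print(n,cv2.fitEllipse(w),d["confidence"])
tiles.append(warp(t,p[0],p[1],.014)); tiles.append(warp(F["scene"],p[0],p[1],.014))
im=np.vstack([np.hstack(tiles[:3]),np.hstack(tiles[3:])])
cv2.imwrite("pics/tiles.png",cv2.resize(im,(780,520))[:,:,::-1])
E
```

```text
[  0 168 105]
red top [ 0.6492 -0.1536  0.0771  0.0777]
red scene [ 0.6515 -0.1528  0.0767  0.0776]
[110 148  98]
blue top [0.4877 0.28   0.0773 0.0776]
blue scene [0.49   0.2798 0.077  0.0779]
[72 78 72]
green top [0.643  0.172  0.075  0.0756]
green scene [0.6454 0.1724 0.0728 0.0731]
[ 21 170 181]
yellow top [ 0.4679 -0.0036  0.0821  0.0823]
yellow scene [ 0.4699 -0.0036  0.0825  0.0856]
plate [ 0.46262742 -0.25862566  0.014     ]
top ((462.86456298828125, -258.9019775390625), (149.010498046875, 149.2584686279297), 22.217451095581055) 0.78
scene ((465.2224426269531, -259.9778137207031), (147.14080810546875, 155.73318481445312), 138.3360137939453) 0.89
```

View pics/tiles.png

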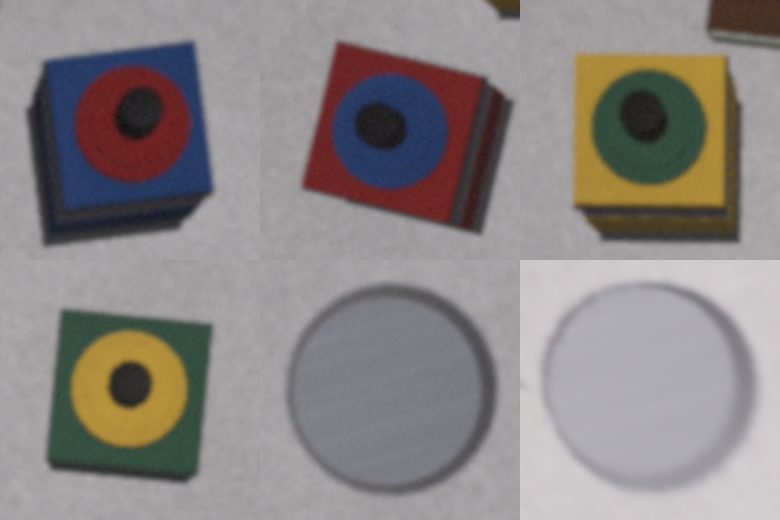

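All four colour pairings are confirmed in the crops, and the flange diameters (~78 mm) and plate diameter (~149 mm) match. Next: tin centres.

```bash
cat >> h.py <<'E'
def tin(f,c,x0,y0,z=.095,h=.09,s=2000):
    m=colmask(warp(f,x0,y0,z,h),c); m=cv2.morphologyEx(m,cv2.MORPH_OPEN,np.ones((13,13)))
    (a,b),w,ang=cv2.minAreaRect(big(m)); return np.round([x0+h-b/s,y0+h-a/s,w[0]/s,w[1]/s],4)
T={"blue":(.650,-.153),"red":(.489,.280),"yellow":(.644,.172),"green":(.469,-.0036)}
E
python3 - <<'E'
from h import *
for n in("top","scene"):
    f=imaging.grab_frame(n)
    for c,p in T.items(): print(n,c,tin(f,c,*p))
E
```

```text
top blue [ 0.6489 -0.1518  0.1062  0.106 ]
top red [0.4874 0.2792 0.1064 0.104 ]
top yellow [0.6421 0.1689 0.1134 0.1084]
top green [ 0.4656 -0.0039  0.101   0.1025]
scene blue [ 0.6536 -0.152   0.1062  0.1105]
scene red [0.4908 0.2799 0.1044 0.1045]
scene yellow [0.6453 0.1729 0.1066 0.1066]
scene green [ 0.47   -0.0036  0.1     0.0996]
```

Emit:
{"name": "play_rows", "arguments": {"travel": [[0, 0, 0], [0, 0, 0], [0, 0, 0]], "twist": [-1, -1, -0.64], "fingers": 0.7, "newtons": 25}}

```text
t: 1.78
eef_pos: [0.2603, 0.6228, 0.2066]
ee_rot: [-3.142, -0.0, 0.004]
force: [0.3, -0.4, 0.3]
width: 0.0644
gripper_force: 0.0
```

Emit:
{"name": "play_rows", "arguments": {"travel": [[0.6, 0.95, 0], [0.6, 0.95, 0], [0.6, 0.95, 0], [0.6, 0.95, 0], [0.6, 0.95, 0], [0.6, 0.95, 0], [0.6, 0.95, 0], [0.6, 0.95, 0]], "twist": [0, 0, 0, 0, 0, 0, 0, 0]}}

```text
t: 2.78
eef_pos: [0.3813, 0.4311, 0.2066]
ee_rot: [-3.141, -0.0, -0.0]
force: [-0.9, 0.1, 0.1]
width: 0.0613
gripper_force: 0.0
```

Emit:
{"name": "play_rows", "arguments": {"travel": [[0.6, 0.95, 0], [0.6, 0.95, 0], [0.6, 0.95, 0], [0.6, 0.95, 0], [0.6, 0.9, 0], [0.6, 0.7, 0], [0.75, 0.71, 0], [0, 0, 0]], "twist": [0, 0, 0, 0, 0, 0, 0, 0]}}

```text
t: 3.78
eef_pos: [0.49, 0.2782, 0.2064]
ee_rot: [3.141, 0.0, -0.002]
force: [-0.4, 0.4, 0.1]
width: 0.0612
gripper_force: 0.0
```

Emit:
{"name": "play_rows", "arguments": {"travel": [[-0.04, -0.07, 1], [0, 0, 1], [0, 0, 0.8], [0, 0, 0.42], [0, 0, 0]], "twist": [0, 0, 0, 0, 0]}}

```text
t: 4.4
eef_pos: [0.4878, 0.2816, 0.1257]
ee_rot: [3.141, 0.001, 0.0]
force: [0.8, 0.1, 0.3]
width: 0.0612
gripper_force: 0.0
```

Emit:
{"name": "play_rows", "arguments": {"travel": [[0, 0, 0], [0, 0, 0], [0, 0, 0], [0, 0, 0], [0, 0, 0], [0, 0, 0]], "twist": [0, 0, 0, 0, 0, 0], "fingers": 0}}

```text
t: 5.15
eef_pos: [0.4881, 0.2818, 0.1261]
ee_rot: [3.142, 0.0, 0.0]
force: [0.0, -0.3, -0.1]
width: 0.0065
gripper_force: 0.0
```

The fingers closed to 6.5 mm, so the knob was not between them. I'll look before moving.

Run:
```python
from h import *
a=imaging.grab_frame("scene");b=imaging.grab_frame("top")
A=cv2.resize(a["pixels"][190:390,310:510],(400,400));B=cv2.resize(b["pixels"][120:320,20:220],(400,400))
cv2.imwrite("pics/miss.png",np.hstack([A,B])[:,:,::-1])
s=arm.get_state();print(s["width"],s["eef_pos"],s["force"])
for f in(a,b):print(proj(f,s["eef_pos"]),lid(f,"blue",.489,.28))
```

```text
0.0016205129507615888 [0.48807265 0.28183921 0.12603834] [ 0.33658115 -0.10465836  0.74468737]
[400.1842022  292.82647945] [0.4895 0.2799 0.0767 0.0792]
[100.50772272 214.8560804 ] [0.4641 0.2787 0.0275 0.0625]
```

View pics/miss.png

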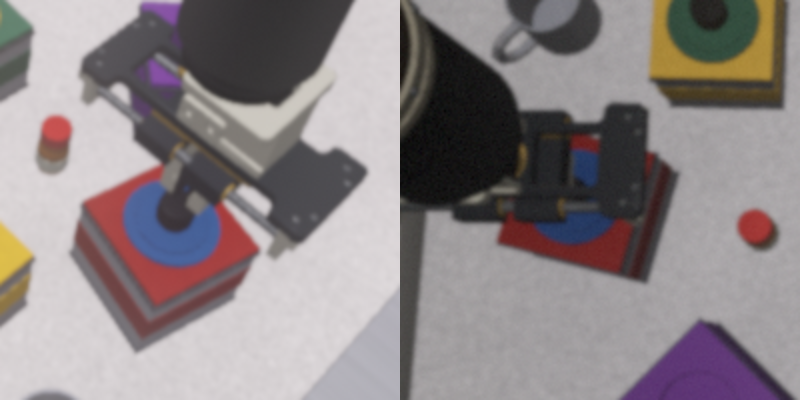

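Run:
```python
from h import *
a=imaging.grab_frame("scene")
A=cv2.resize(a["pixels"][250:340,350:450],(700,630),interpolation=cv2.INTER_CUBIC)
for z in (.107,.126): 
    u=proj(a,np.array([.488,.282,z]));cv2.circle(A,(int((u[0]-350)*7),int((u[1]-250)*7)),4,(255,255,0),-1)
A=np.clip(A.astype(float)*1.6,0,255).astype(np.uint8)
for z in (.105,.129):
    c=np.array([.489,.280,z])
    for th in np.linspace(0,6.28,40):
        u=proj(a,c+.015*np.array([np.cos(th),np.sin(th),0]));cv2.circle(A,(int((u[0]-350)*7),int((u[1]-250)*7)),2,(0,255,0),-1)
cv2.imwrite("pics/miss2.png",A[:,:,::-1])
```

```text
(no output)
```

View pics/miss2.png

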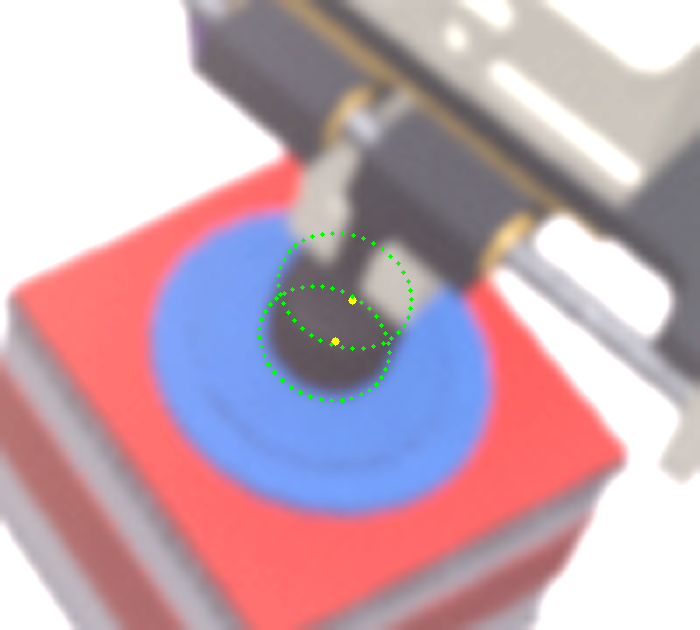

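The light finger blocks stand about 27 mm apart. That could be fingers holding the knob with a wrong width reading, or fingers shut above or behind it. A small lift will settle it.

Emit:
{"name": "play_rows", "arguments": {"travel": [[0, 0, -0.5], [0, 0, -0.7], [0, 0, -0.7], [0, 0, 0]], "twist": [0, 0, 0, 0]}}

```text
t: 5.8
eef_pos: [0.489, 0.2826, 0.1758]
ee_rot: [-3.139, -0.003, 0.0]
force: [-0.1, -0.1, -0.7]
width: 0.0003
gripper_force: 0.0
```

Run:
```python
from h import *
a=imaging.grab_frame("scene")
A=cv2.resize(a["pixels"][220:340,330:490],(800,600),interpolation=cv2.INTER_CUBIC)
A=np.clip(A.astype(float)*1.6,0,255).astype(np.uint8)
p=arm.get_state()["eef_pos"];print(p)
for d in (0,.019):
    u=proj(a,p-[0,0,d]);cv2.circle(A,(int((u[0]-330)*5),int((u[1]-220)*5)),4,(255,255,0),-1)
cv2.imwrite("pics/lift.png",A[:,:,::-1])
```

```text
[0.48836968 0.28222298 0.1745668 ]
```

View pics/lift.png

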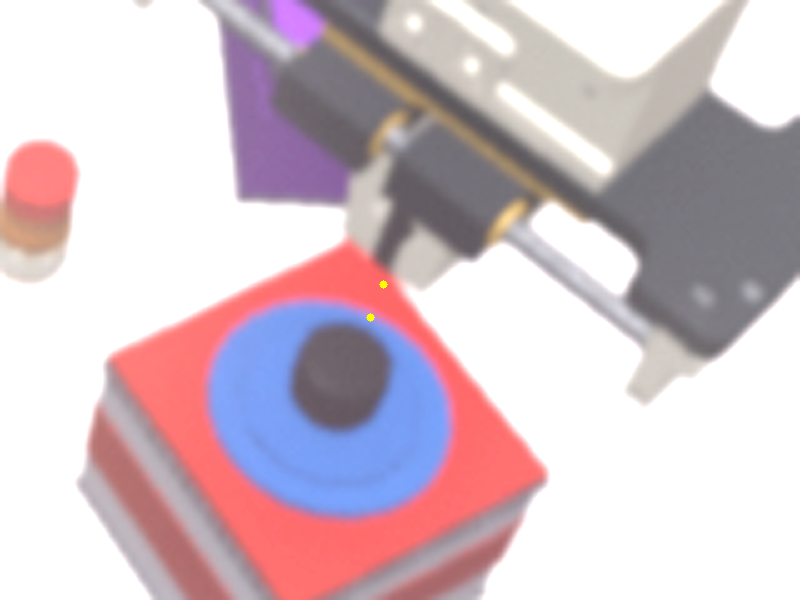

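The lid stayed put. The fingertips show at about (388,275) in the crop, while the reported pose puts them at (370,317). The offset runs along the image's vertical, so the real tips sit about 24 mm higher than reported. The missed contact agrees: tips at about 0.131, just above the knob top at 0.129. I'll go lower, watching the force.

Emit:
{"name": "play_rows", "arguments": {"travel": [[0, 0.08, 0], [0, 0, 0], [0, 0, 0], [0, 0, 0.8], [0, 0, 0.8], [0, 0, 0.6], [0, 0, 0.4], [0, 0, 0]], "twist": [0, 0, 0, 0, 0, 0, 0, 0], "fingers": 0.7}}

```text
t: 6.85
eef_pos: [0.4879, 0.2796, 0.108]
ee_rot: [3.141, 0.001, 0.0]
force: [0.1, 0.7, 0.1]
width: 0.0608
gripper_force: 0.0
```

Run:
```python
from h import *
a=imaging.grab_frame("scene")
A=cv2.resize(a["pixels"][250:340,340:460],(800,600),interpolation=cv2.INTER_CUBIC)
A=np.clip(A.astype(float)*1.6,0,255).astype(np.uint8)
cv2.imwrite("pics/low.png",A[:,:,::-1])
s=arm.get_state();print(s["eef_pos"],s["force"],s["width"])
```

```text
[0.48819973 0.27987824 0.10859425] [ 0.3482056  -0.41230972 -0.72427134] 0.061128076455225125
```

View pics/low.png

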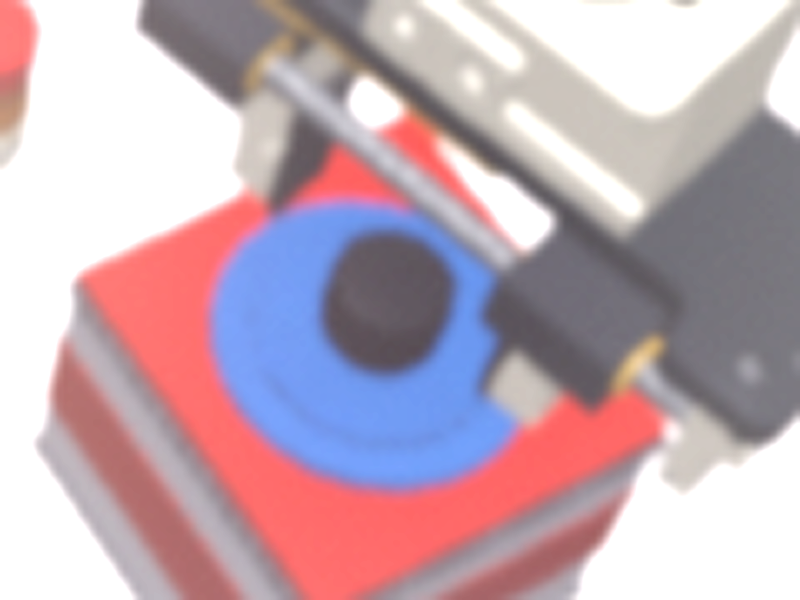

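Fingertips at (272,208) and (498,405) in the crop straddle the knob centred at (390,300), at tip height of about 0.116. I'll go 8 mm lower and close.

Emit:
{"name": "play_rows", "arguments": {"travel": [[0, 0, 0.32], [0, 0, 0]], "twist": [0, 0]}}

```text
t: 7.15
eef_pos: [0.4878, 0.2796, 0.1002]
ee_rot: [3.141, 0.0, 0.0]
force: [-0.8, -0.3, 0.2]
width: 0.0612
gripper_force: 0.0
```

Emit:
{"name": "play_rows", "arguments": {"travel": [[0, 0, 0], [0, 0, 0], [0, 0, 0], [0, 0, 0], [0, 0, 0], [0, 0, 0]], "twist": [0, 0, 0, 0, 0, 0], "fingers": 0}}

```text
t: 7.9
eef_pos: [0.4881, 0.2799, 0.1007]
ee_rot: [-3.142, -0.0, 0.0]
force: [-0.3, 0.2, 1.2]
width: 0.0295
gripper_force: 25.0
```

Gripped (29.5 mm, 25 N). At the grasp, the reported TCP z is the lid height plus 5.5 mm. Lift and carry to the plate.

Emit:
{"name": "play_rows", "arguments": {"travel": [[0, 0, -0.4], [0, 0, -0.8], [0, 0, -1], [0, 0, -1], [0, 0.5, 0], [0, 1, 0], [0, 1, 0], [0, 1, 0]], "twist": [0, 0, 0, 0, 0, 0, 0, 0]}}

```text
t: 8.9
eef_pos: [0.4876, 0.19, 0.1801]
ee_rot: [3.141, 0.001, -0.0]
force: [0.6, 0.0, -0.6]
width: 0.0292
gripper_force: 25.0
```

Run:
```python
from h import *
a=imaging.grab_frame("scene")
A=cv2.resize(a["pixels"][170:370,280:480],(600,600),interpolation=cv2.INTER_CUBIC)
cv2.imwrite("pics/carry.png",A[:,:,::-1])
s=arm.get_state();print(s["eef_pos"],s["width"],s["gripper_force"],s["force"])
p=s["eef_pos"];print(lid(a,"blue",p[0],p[1],p[2]))
```

```text
[0.48714528 0.18779701 0.18021931] 0.02857320537002936 24.999341368675232 [-0.66326174 -2.5975289  -1.01105832]
[0.4892 0.1919 0.0785 0.0798]
```

View pics/carry.png

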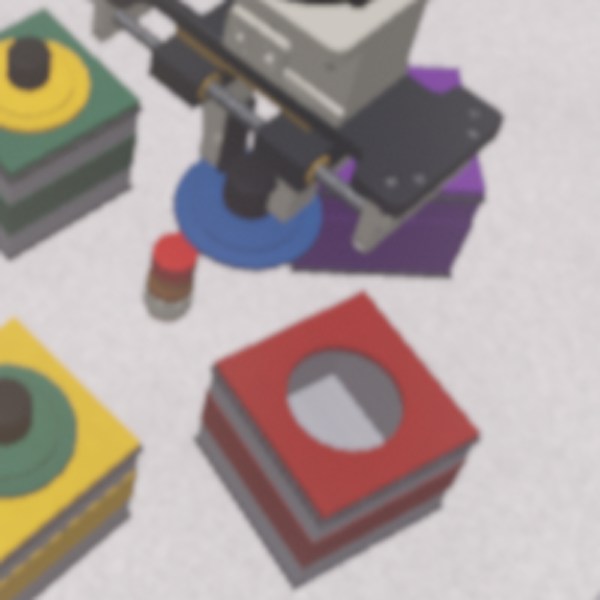

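The blue lid hangs level in the gripper at crop (250,212), and the red tin's mouth is open at (345,400). On to the plate.

Emit:
{"name": "play_rows", "arguments": {"travel": [[-0.06, 1, 0], [-0.06, 1, 0], [-0.06, 1, 0], [-0.06, 1, 0], [-0.06, 1, 0], [-0.06, 1, 0], [-0.06, 1, 0], [-0.06, 1, 0]], "twist": [0, 0, 0, 0, 0, 0, 0, 0]}}

```text
t: 9.95
eef_pos: [0.4754, -0.0096, 0.1805]
ee_rot: [3.142, 0.0, -0.0]
force: [0.3, -0.1, -1.0]
width: 0.0289
gripper_force: 25.0
```

Emit:
{"name": "play_rows", "arguments": {"travel": [[-0.06, 1, 0], [-0.06, 1, 0], [-0.06, 1, 0], [-0.06, 1, 0], [-0.06, 1, 0], [-0.06, 1, 0], [-0.06, 1, 0], [0, 0.8, 0]], "twist": [0, 0, 0, 0, 0, 0, 0, 0]}}

```text
t: 10.95
eef_pos: [0.4644, -0.2045, 0.1804]
ee_rot: [-3.142, 0.0, -0.001]
force: [1.7, -0.0, -0.3]
width: 0.0289
gripper_force: 25.0
```

Emit:
{"name": "play_rows", "arguments": {"travel": [[0, 0.8, 0], [0, 0.6, 0], [0, 0.4, 0.4], [0, 0, 1], [0, 0, 1], [0, 0, 1], [0, 0, 1], [0, 0, 0]], "twist": [0, 0, 0, 0, 0, 0, 0, 0]}}

```text
t: 11.95
eef_pos: [0.4637, -0.2473, 0.0684]
ee_rot: [-3.141, 0.005, 0.0]
force: [-0.3, -0.0, -0.7]
width: 0.0286
gripper_force: 25.0
```

Emit:
{"name": "play_rows", "arguments": {"travel": [[0, 0.44, 0.2], [0, 0, 0.6], [0, 0, 0.5], [0, 0, 0.2], [0, 0, 0.1], [0, 0, 0]], "twist": [0, 0, 0, 0, 0, 0]}}

```text
t: 12.7
eef_pos: [0.4658, -0.2586, 0.0306]
ee_rot: [3.142, -0.0, 0.0]
force: [0.5, 0.9, -0.5]
width: 0.0288
gripper_force: 25.0
```

Emit:
{"name": "play_rows", "arguments": {"travel": [[0, 0, 0.06], [0, 0, 0.06], [0, 0, 0]], "twist": [0, 0, 0]}}

```text
t: 13.08
eef_pos: [0.4658, -0.2587, 0.0277]
ee_rot: [3.142, -0.0, 0.0]
force: [0.1, -0.2, -0.4]
width: 0.0283
gripper_force: 25.0
```

Emit:
{"name": "play_rows", "arguments": {"travel": [[0, 0, 0.05], [0, 0, 0]], "twist": [0, 0]}}

```text
t: 13.32
eef_pos: [0.4661, -0.2588, 0.0276]
ee_rot: [3.141, -0.001, 0.001]
force: [-2.2, 2.9, 12.5]
width: 0.029
gripper_force: 25.0
```

Contact at 12 N, as predicted, so the lid stands on the plate. Release gently, then rise and go to the red lid on the blue tin.

Emit:
{"name": "play_rows", "arguments": {"travel": [[0, 0, 0], [0, 0, 0], [0, 0, 0], [0, 0, 0]], "twist": [0, 0, 0, 0], "fingers": 0.65}}

```text
t: 13.82
eef_pos: [0.4656, -0.2587, 0.0261]
ee_rot: [-3.142, 0.0, 0.0]
force: [-0.1, -0.5, 0.7]
width: 0.0564
gripper_force: 0.0
```

Emit:
{"name": "play_rows", "arguments": {"travel": [[0, 0, -0.5], [0, 0, -1], [0, 0, -1], [0, 0, -1], [0, 0, -1], [0.3, -0.2, -0.5], [0.8, -0.5, 0], [0.8, -0.5, 0]], "twist": [0, 0, 0, 0, 0, 0, 0, 0]}}

```text
t: 14.82
eef_pos: [0.5143, -0.2276, 0.1507]
ee_rot: [-3.141, 0.001, 0.0]
force: [0.6, -0.2, -0.5]
width: 0.057
gripper_force: 0.0
```

Emit:
{"name": "play_rows", "arguments": {"travel": [[1, -0.5, 0], [1, -0.5, 0], [1, -0.5, 0], [1, -0.5, 0], [0.9, -0.5, 0], [0.5, -0.3, 0], [0, 0, 0]], "twist": [0, 0, 0, 0, 0, 0, 0]}}

```text
t: 15.7
eef_pos: [0.6487, -0.1575, 0.1498]
ee_rot: [3.142, 0.002, 0.001]
force: [-0.4, 0.2, 0.3]
width: 0.057
gripper_force: 0.0
```

Run:
```python
from h import *
for n in("scene","top"):
    a=imaging.grab_frame(n)
    print(n,lid(a,"blue",.466,-.259,.027),lid(a,"red",*T["blue"]))
```

```text
scene [ 0.4682 -0.2569  0.0776  0.0803] [ 0.651  -0.1533  0.0765  0.0793]
top [ 0.4657 -0.2572  0.0792  0.0803] [ 0.6525 -0.1784  0.0255  0.0633]
```

Emit:
{"name": "play_rows", "arguments": {"travel": [[0.04, -0.17, 0.5], [0, 0, 0.7], [0, 0, 0.5], [0, 0, 0.25], [0, 0, 0]], "twist": [0, 0, 0, 0, 0]}}

```text
t: 16.42
eef_pos: [0.6489, -0.1545, 0.1019]
ee_rot: [3.141, 0.001, 0.0]
force: [0.4, -0.7, 0.0]
width: 0.0571
gripper_force: 0.0
```

Emit:
{"name": "play_rows", "arguments": {"travel": [[0, 0, 0], [0, 0, 0], [0, 0, 0], [0, 0, 0], [0, 0, 0]], "twist": [0, 0, 0, 0, 0], "fingers": 0}}

```text
t: 17.05
eef_pos: [0.6493, -0.1544, 0.1029]
ee_rot: [3.141, -0.001, 0.0]
force: [-1.4, 1.5, 2.2]
width: 0.0289
gripper_force: 25.0
```

Emit:
{"name": "play_rows", "arguments": {"travel": [[0, 0, -0.4], [0, 0, -0.8], [0, 0, -1], [0, 0, -0.9], [-0.2, -0.6, 0], [-0.38, -1, 0], [-0.38, -1, 0], [-0.38, -1, 0]], "twist": [0, 0, 0, 0, 0, 0, 0, 0]}}

```text
t: 18.05
eef_pos: [0.6145, -0.0631, 0.1793]
ee_rot: [-3.141, 0.001, 0.0]
force: [-0.4, 0.5, 0.3]
width: 0.0286
gripper_force: 25.0
```

Emit:
{"name": "play_rows", "arguments": {"travel": [[-0.38, -1, 0], [-0.38, -1, 0], [-0.38, -1, 0], [-0.38, -1, 0], [-0.38, -1, 0], [-0.38, -1, 0], [-0.38, -1, 0], [-0.38, -1, 0]], "twist": [0, 0, 0, 0, 0, 0, 0, 0]}}

```text
t: 19.05
eef_pos: [0.5383, 0.1366, 0.1795]
ee_rot: [3.141, 0.001, 0.0]
force: [0.9, -0.4, -0.9]
width: 0.0289
gripper_force: 25.0
```

Emit:
{"name": "play_rows", "arguments": {"travel": [[-0.38, -1, 0], [-0.38, -1, 0], [-0.38, -1, 0], [-0.38, -1, 0], [-0.38, -0.8, 0], [-0.1, -0.5, 0], [0, -0.3, 0], [0, 0, 0]], "twist": [0, 0, 0, 0, 0, 0, 0, 0]}}

```text
t: 20.05
eef_pos: [0.4896, 0.2757, 0.1798]
ee_rot: [3.141, 0.0, 0.0]
force: [-0.9, -0.8, -0.6]
width: 0.0287
gripper_force: 25.0
```

Run:
```python
from h import *
s=arm.get_state();p=s["eef_pos"];print(p,s["width"])
for n in("scene","top"):
    a=imaging.grab_frame(n)
    try: print(n,lid(a,"red",p[0],p[1],p[2]))
    except Exception as e: print(e)
    print(tin(a,"blue",*T["blue"]))
```

```text
[0.48962136 0.27566836 0.17982383] 0.02869132906210956
scene [0.5205 0.29   0.1058 0.1271]
[ 0.6536 -0.152   0.1062  0.1104]
top [0.4688 0.2494 0.0944 0.1288]
[ 0.6488 -0.1518  0.1065  0.1061]
```

Emit:
{"name": "play_rows", "arguments": {"travel": [[0, -0.15, 0.4], [0, 0, 1], [0, 0, 0.9], [0, 0, 0.4], [0, 0, 0.2], [0, 0, 0.08], [0, 0, 0]], "twist": [0, 0, 0, 0, 0, 0, 0]}}

```text
t: 21.02
eef_pos: [0.4899, 0.2796, 0.1061]
ee_rot: [-3.141, -0.001, 0.0]
force: [0.8, -0.3, -0.9]
width: 0.0287
gripper_force: 25.0
```

Emit:
{"name": "play_rows", "arguments": {"travel": [[0, 0, 0.08], [0, 0, 0.06], [0, 0, 0.04], [0, 0, 0]], "twist": [0, 0, 0, 0]}}

```text
t: 21.52
eef_pos: [0.4898, 0.2795, 0.1027]
ee_rot: [-3.141, -0.001, 0.001]
force: [-5.0, -1.0, 12.0]
width: 0.0287
gripper_force: 25.0
```

Seated at the expected height. Release, then return for the blue lid.

Emit:
{"name": "play_rows", "arguments": {"travel": [[0, 0, 0], [0, 0, 0], [0, 0, 0], [0, 0, 0], [0, 0, -0.5], [0, 0, -1], [0, 0, -0.8], [-0.05, 0.8, 0]], "twist": [0, 0, 0, 0, 0, 0, 0, 0], "fingers": 0.65}}

```text
t: 22.52
eef_pos: [0.4895, 0.2605, 0.1609]
ee_rot: [-3.139, -0.003, 0.002]
force: [-0.2, -0.3, -0.4]
width: 0.0567
gripper_force: 0.0
```

Emit:
{"name": "play_rows", "arguments": {"travel": [[-0.05, 1, 0], [-0.05, 1, 0], [-0.05, 1, 0], [-0.05, 1, 0], [-0.05, 1, 0], [-0.05, 1, 0], [-0.05, 1, 0], [-0.05, 1, 0]], "twist": [0, 0, 0, 0, 0, 0, 0, 0]}}

```text
t: 23.52
eef_pos: [0.4778, 0.0573, 0.1584]
ee_rot: [3.141, 0.0, -0.0]
force: [1.1, -0.6, 0.7]
width: 0.0572
gripper_force: 0.0
```

Emit:
{"name": "play_rows", "arguments": {"travel": [[-0.05, 1, 0], [-0.05, 1, 0], [-0.05, 1, 0], [-0.05, 1, 0], [-0.05, 1, 0], [-0.05, 1, 0], [-0.05, 1, 0], [-0.05, 1, 0]], "twist": [0, 0, 0, 0, 0, 0, 0, 0]}}

```text
t: 24.52
eef_pos: [0.4674, -0.1425, 0.1584]
ee_rot: [3.142, 0.0, -0.0]
force: [-0.2, 0.0, 0.6]
width: 0.0568
gripper_force: 0.0
```

Emit:
{"name": "play_rows", "arguments": {"travel": [[-0.05, 1, 0], [-0.05, 1, 0], [0, 1, 0], [0, 0.8, 0], [0, 0.5, 0], [0, 0.2, 0], [0, 0, 0]], "twist": [0, 0, 0, 0, 0, 0, 0]}}

```text
t: 25.4
eef_pos: [0.4657, -0.2533, 0.1585]
ee_rot: [-3.141, 0.0, -0.0]
force: [0.3, -0.1, -0.3]
width: 0.0567
gripper_force: 0.0
```

Run:
```python
from h import *
for n in("scene","top"):
    a=imaging.grab_frame(n)
    A=warp(a,.489,.28,.1,.065); m=colmask(A,"red"); print(tin(a,"red",*T["red"]))
    cv2.imwrite(f"pics/r_{n}.png",A[:,:,::-1])
cv2.imwrite("pics/r.png",np.hstack([cv2.imread("pics/r_scene.png"),cv2.imread("pics/r_top.png")]))
```

```text
[0.4907 0.2799 0.1047 0.1051]
[0.4877 0.2793 0.1058 0.1041]
```

View pics/r.png

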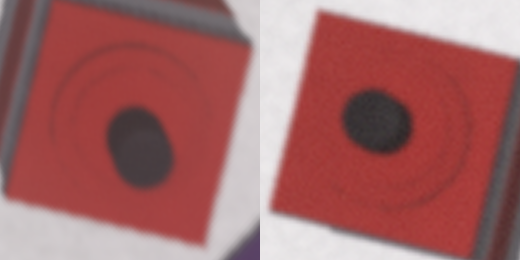

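The red lid sits flat and centred on the red tin, and the tin has not moved. Now take the blue lid from the plate.

Emit:
{"name": "play_rows", "arguments": {"travel": [[0, 0.17, 0.5], [0, 0, 1], [0, 0, 1], [0, 0, 1], [0, 0, 0.8], [0, 0, 0.6], [0, 0, 0.3], [0, 0, 0]], "twist": [0, 0, 0, 0, 0, 0, 0, 0]}}

```text
t: 26.5
eef_pos: [0.4657, -0.2574, 0.0282]
ee_rot: [-3.142, 0.001, 0.0]
force: [-0.1, -0.0, 0.3]
width: 0.0571
gripper_force: 0.0
```

Emit:
{"name": "play_rows", "arguments": {"travel": [[0, 0, 0], [0, 0, 0], [0, 0, 0], [0, 0, 0], [0, 0, 0]], "twist": [0, 0, 0, 0, 0], "fingers": 0}}

```text
t: 27.12
eef_pos: [0.4663, -0.2576, 0.0289]
ee_rot: [3.141, -0.001, 0.0]
force: [-0.6, -0.6, 1.9]
width: 0.0288
gripper_force: 25.0
```

Emit:
{"name": "play_rows", "arguments": {"travel": [[0, 0, -0.4], [0, 0, -0.8], [0, 0, -1], [0, 0, -1], [0, 0, -1], [0, 0, -1], [0, 0, -0.8], [0, 0, 0]], "twist": [0, 0, 0, 0, 0, 0, 0, 0]}}

```text
t: 28.12
eef_pos: [0.4667, -0.2576, 0.1805]
ee_rot: [3.141, -0.003, 0.0]
force: [-0.0, 0.0, -1.0]
width: 0.0288
gripper_force: 25.0
```

Emit:
{"name": "play_rows", "arguments": {"travel": [[0.5, -0.3, 0], [1, -0.6, 0], [1, -0.6, 0], [1, -0.6, 0], [1, -0.6, 0], [1, -0.6, 0], [1, -0.5, 0], [0.6, -0.3, 0]], "twist": [0, 0, 0, 0, 0, 0, 0, 0]}}

```text
t: 29.12
eef_pos: [0.6453, -0.153, 0.1772]
ee_rot: [3.142, 0.001, 0.002]
force: [0.2, -0.1, -0.8]
width: 0.0286
gripper_force: 25.0
```

Emit:
{"name": "play_rows", "arguments": {"travel": [[0.25, -0.1, 0.4], [0, 0, 1], [0, 0, 0.9], [0, 0, 0.4], [0, 0, 0.1], [0, 0, 0]], "twist": [0, 0, 0, 0, 0, 0]}}

```text
t: 29.88
eef_pos: [0.65, -0.1525, 0.1092]
ee_rot: [3.141, -0.001, 0.0]
force: [-0.5, -0.2, -0.1]
width: 0.0287
gripper_force: 25.0
```

Emit:
{"name": "play_rows", "arguments": {"travel": [[0, 0, 0.12], [0, 0, 0.08], [0, 0, 0.06], [0, 0, 0.04], [0, 0, 0]], "twist": [0, 0, 0, 0, 0]}}

```text
t: 30.5
eef_pos: [0.6501, -0.1526, 0.1021]
ee_rot: [3.141, -0.001, 0.0]
force: [-1.9, -0.8, 4.9]
width: 0.0288
gripper_force: 25.0
```

Seated. Release and go to the green lid.

Emit:
{"name": "play_rows", "arguments": {"travel": [[0, 0, 0], [0, 0, 0], [0, 0, 0], [0, 0, 0], [0, 0, -0.5], [0, 0, -1], [0, 0, -0.8], [0, -0.8, 0]], "twist": [0, 0, 0, 0, 0, 0, 0, 0], "fingers": 0.65}}

```text
t: 31.5
eef_pos: [0.651, -0.1329, 0.1614]
ee_rot: [3.141, -0.004, -0.001]
force: [0.4, 1.2, -0.4]
width: 0.057
gripper_force: 0.0
```

Emit:
{"name": "play_rows", "arguments": {"travel": [[-0.03, -1, 0], [-0.03, -1, 0], [-0.03, -1, 0], [-0.03, -1, 0], [-0.03, -1, 0], [-0.03, -1, 0], [-0.03, -1, 0], [-0.03, -1, 0]], "twist": [0, 0, 0, 0, 0, 0, 0, 0]}}

```text
t: 32.5
eef_pos: [0.643, 0.0693, 0.1583]
ee_rot: [-3.142, 0.001, 0.001]
force: [0.7, -1.1, -1.0]
width: 0.0571
gripper_force: 0.0
```

Emit:
{"name": "play_rows", "arguments": {"travel": [[0, -1, 0], [0, -1, 0], [0, -1, 0], [0, -0.7, 0], [0, -0.3, 0], [0, 0, 0]], "twist": [0, 0, 0, 0, 0, 0]}}

```text
t: 33.25
eef_pos: [0.6435, 0.1679, 0.1584]
ee_rot: [3.141, 0.0, 0.001]
force: [0.5, -0.4, -0.9]
width: 0.057
gripper_force: 0.0
```

Run:
```python
from h import *
s=arm.get_state();print(s["eef_pos"])
for n in("scene","top"):
    a=imaging.grab_frame(n)
    print(tin(a,"blue",*T["blue"]), lid(a,"green",*T["yellow"]))
    cv2.imwrite(f"pics/b_{n}.png",warp(a,*T["blue"],.1,.065)[:,:,::-1])
cv2.imwrite("pics/b.png",np.hstack([cv2.imread("pics/b_scene.png"),cv2.imread("pics/b_top.png")]))
```

```text
[0.64352692 0.16789599 0.15842298]
[ 0.6536 -0.1517  0.1061  0.1106] [0.6467 0.1721 0.0689 0.0742]
[ 0.6488 -0.1518  0.1066  0.1061] [0.6419 0.1721 0.0723 0.0763]
```

View pics/b.png

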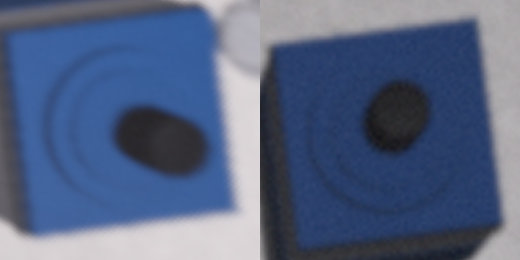

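The blue lid lies flat and centred on the blue tin. Now the green lid.

Emit:
{"name": "play_rows", "arguments": {"travel": [[0.02, -0.16, 0.4], [0, 0, 0.8], [0, 0, 0.7], [0, 0, 0.36], [0, 0, 0]], "twist": [0, 0, 0, 0, 0]}}

```text
t: 33.98
eef_pos: [0.6438, 0.1713, 0.1011]
ee_rot: [3.141, 0.001, 0.0]
force: [-0.0, -0.2, 1.3]
width: 0.0569
gripper_force: 0.0
```

Emit:
{"name": "play_rows", "arguments": {"travel": [[0, 0, 0], [0, 0, 0], [0, 0, 0], [0, 0, 0], [0, 0, 0]], "twist": [0, 0, 0, 0, 0], "fingers": 0}}

```text
t: 34.6
eef_pos: [0.6443, 0.1717, 0.1025]
ee_rot: [-3.141, -0.001, 0.0]
force: [-0.7, -0.4, 2.7]
width: 0.0286
gripper_force: 25.0
```

Emit:
{"name": "play_rows", "arguments": {"travel": [[0, 0, -0.4], [0, 0, -0.8], [0, 0, -1], [0, 0, -1], [-0.2, 0.5, 0], [-0.4, 1, 0], [-0.4, 1, 0], [-0.4, 1, 0]], "twist": [0, 0, 0, 0, 0, 0, 0, 0]}}

```text
t: 35.6
eef_pos: [0.6078, 0.0818, 0.1816]
ee_rot: [3.141, 0.001, -0.0]
force: [0.2, -0.3, -0.2]
width: 0.0281
gripper_force: 25.0
```

Emit:
{"name": "play_rows", "arguments": {"travel": [[-0.4, 1, 0], [-0.4, 1, 0], [-0.4, 1, 0], [-0.4, 1, 0], [-0.4, 1, 0], [-0.4, 1, 0], [-0.4, 1, 0], [-0.4, 1, 0]], "twist": [0, 0, 0, 0, 0, 0, 0, 0]}}

```text
t: 36.6
eef_pos: [0.5283, -0.1175, 0.1822]
ee_rot: [3.142, -0.0, 0.0]
force: [-0.0, -0.0, -0.2]
width: 0.0284
gripper_force: 25.0
```

Emit:
{"name": "play_rows", "arguments": {"travel": [[-0.45, 1, 0], [-0.45, 1, 0], [-0.45, 1, 0], [-0.45, 1, 0], [-0.4, 0.8, 0], [-0.2, 0.6, 0], [0, 0.2, 0], [0, 0, 0]], "twist": [0, 0, 0, 0, 0, 0, 0, 0]}}

```text
t: 37.6
eef_pos: [0.4694, -0.2561, 0.182]
ee_rot: [-3.142, -0.0, -0.0]
force: [0.6, -0.0, -1.0]
width: 0.0286
gripper_force: 25.0
```

Run:
```python
from h import *
s=arm.get_state();print(s["eef_pos"],s["width"])
for n in("scene","top"):
    f=imaging.grab_frame(n)
    print(tin(f,"yellow",*T["yellow"]), lid(f,"yellow",*T["green"]))
    for d in models.silhouettes("plate",n)[:2]:
        q=big((d["pixels"]*255).astype(np.uint8)).reshape(-1,2).astype(float)
        print(n,cv2.fitEllipse(np.float32([ray(f,*x,.014)[:2]*1000 for x in q]))[:2],d["confidence"])
```

```text
[ 0.46935112 -0.25607653  0.18199603] 0.02856636997753349
[0.6453 0.1728 0.1064 0.1066] [ 0.4699 -0.0036  0.0825  0.0857]
scene ((464.6542053222656, -259.7288513183594), (148.01824951171875, 153.04888916015625)) 0.63
[0.6422 0.1688 0.1124 0.1074] [ 0.4679 -0.004   0.0822  0.0834]
```

Emit:
{"name": "play_rows", "arguments": {"travel": [[-0.16, 0.1, 0.5], [0, 0, 1], [0, 0, 1], [0, 0, 1], [0, 0, 1], [0, 0, 0.8], [0, 0, 0.5], [0, 0, 0.1]], "twist": [0, 0, 0, 0, 0, 0, 0, 0]}}

```text
t: 38.8
eef_pos: [0.4645, -0.2583, 0.0336]
ee_rot: [-3.141, 0.002, 0.0]
force: [-1.3, -0.2, -1.1]
width: 0.0288
gripper_force: 25.0
```

Emit:
{"name": "play_rows", "arguments": {"travel": [[0, 0, 0.06], [0, 0, 0.06], [0, 0, 0.05], [0, 0, 0]], "twist": [0, 0, 0, 0]}}

```text
t: 39.3
eef_pos: [0.4653, -0.2584, 0.0305]
ee_rot: [3.142, -0.0, 0.0]
force: [-0.3, -0.0, -0.9]
width: 0.0284
gripper_force: 25.0
```

Emit:
{"name": "play_rows", "arguments": {"travel": [[0, 0, 0.05], [0, 0, 0.04], [0, 0, 0.03], [0, 0, 0]], "twist": [0, 0, 0, 0]}}

```text
t: 39.8
eef_pos: [0.4658, -0.2587, 0.0293]
ee_rot: [3.141, -0.001, 0.001]
force: [-5.9, 4.4, 18.2]
width: 0.029
gripper_force: 25.0
```

Emit:
{"name": "play_rows", "arguments": {"travel": [[0, 0, 0], [0, 0, 0], [0, 0, 0], [0, 0, 0], [0, 0, -0.5], [0, 0, -1], [0, 0, -1], [0, 0, -1]], "twist": [0, 0, 0, 0, 0, 0, 0, 0], "fingers": 0.65}}

```text
t: 40.8
eef_pos: [0.4653, -0.2585, 0.1165]
ee_rot: [3.141, -0.001, 0.0]
force: [-0.1, -0.5, -0.4]
width: 0.0572
gripper_force: 0.0
```

Emit:
{"name": "play_rows", "arguments": {"travel": [[0, 0, -1], [0, -0.5, -0.7], [0, -1, 0], [0, -1, 0], [0, -1, 0], [0, -1, 0], [0, -1, 0], [0, -1, 0]], "twist": [0, 0, 0, 0, 0, 0, 0, 0]}}

```text
t: 41.8
eef_pos: [0.4652, -0.0952, 0.1583]
ee_rot: [-3.142, -0.001, 0.0]
force: [0.2, -0.1, 0.4]
width: 0.057
gripper_force: 0.0
```

Emit:
{"name": "play_rows", "arguments": {"travel": [[0, -1, 0], [0, -1, 0], [0, -0.8, 0], [0, -0.6, 0], [0.1, -0.2, 0], [0, 0, 0]], "twist": [0, 0, 0, 0, 0, 0]}}

```text
t: 42.55
eef_pos: [0.4678, -0.0059, 0.1574]
ee_rot: [3.142, -0.0, 0.001]
force: [-0.3, 0.2, -0.5]
width: 0.057
gripper_force: 0.0
```

Run:
```python
from h import *
s=arm.get_state();print(s["eef_pos"])
for n in("scene","top"):
    a=imaging.grab_frame(n)
    print(lid(a,"green",.466,-.258,.027))
```

```text
[ 0.46783337 -0.005866    0.15743848]
[ 0.4676 -0.2565  0.0732  0.074 ]
[ 0.4646 -0.2571  0.0762  0.0764]
```

Emit:
{"name": "play_rows", "arguments": {"travel": [[0.04, -0.08, 0.4], [0, 0, 0.8], [0, 0, 0.7], [0, 0, 0.34], [0, 0, 0]], "twist": [0, 0, 0, 0, 0]}}

```text
t: 43.28
eef_pos: [0.4682, -0.0042, 0.1007]
ee_rot: [3.141, 0.001, -0.0]
force: [0.0, -0.4, -0.2]
width: 0.0568
gripper_force: 0.0
```

Emit:
{"name": "play_rows", "arguments": {"travel": [[0, 0, 0], [0, 0, 0], [0, 0, 0], [0, 0, 0], [0, 0, 0]], "twist": [0, 0, 0, 0, 0], "fingers": 0}}

```text
t: 43.9
eef_pos: [0.4688, -0.0038, 0.1016]
ee_rot: [-3.141, -0.001, 0.0]
force: [-1.5, 0.1, 3.4]
width: 0.0286
gripper_force: 25.0
```

Emit:
{"name": "play_rows", "arguments": {"travel": [[0, 0, -0.4], [0, 0, -0.8], [0, 0, -1], [0, 0, -1], [0.5, -0.5, 0], [1, -1, 0], [1, -1, 0], [1, -1, 0]], "twist": [0, 0, 0, 0, 0, 0, 0, 0]}}

```text
t: 44.9
eef_pos: [0.5568, 0.0848, 0.1803]
ee_rot: [3.141, 0.001, 0.0]
force: [0.2, 0.1, -0.8]
width: 0.0283
gripper_force: 25.0
```

Emit:
{"name": "play_rows", "arguments": {"travel": [[1, -1, 0], [1, -1, 0], [0.8, -0.8, 0], [0.5, -0.5, 0], [0.2, -0.2, 0], [0, 0, 0]], "twist": [0, 0, 0, 0, 0, 0]}}

```text
t: 45.65
eef_pos: [0.6433, 0.171, 0.1808]
ee_rot: [3.141, 0.001, 0.0]
force: [0.3, -0.0, -1.8]
width: 0.0291
gripper_force: 25.0
```

Emit:
{"name": "play_rows", "arguments": {"travel": [[0.02, -0.04, 0.4], [0, 0, 1], [0, 0, 0.9], [0, 0, 0.4], [0, 0, 0.2], [0, 0, 0]], "twist": [0, 0, 0, 0, 0, 0]}}

```text
t: 46.4
eef_pos: [0.6443, 0.1721, 0.1092]
ee_rot: [-3.141, -0.0, 0.0]
force: [-0.1, 0.3, -1.1]
width: 0.0288
gripper_force: 25.0
```

Emit:
{"name": "play_rows", "arguments": {"travel": [[0, 0, 0.1], [0, 0, 0.08], [0, 0, 0.05], [0, 0, 0.03], [0, 0, 0]], "twist": [0, 0, 0, 0, 0]}}

```text
t: 47.02
eef_pos: [0.6441, 0.1721, 0.1023]
ee_rot: [3.142, 0.0, 0.0]
force: [-0.3, -0.2, -1.4]
width: 0.0289
gripper_force: 25.0
```

Emit:
{"name": "play_rows", "arguments": {"travel": [[0, 0, 0.04], [0, 0, 0.04], [0, 0, 0]], "twist": [0, 0, 0]}}

```text
t: 47.4
eef_pos: [0.6443, 0.1722, 0.1016]
ee_rot: [-3.141, -0.001, 0.001]
force: [-3.7, 0.4, 6.8]
width: 0.0287
gripper_force: 25.0
```

Emit:
{"name": "play_rows", "arguments": {"travel": [[0, 0, 0], [0, 0, 0], [0, 0, 0], [0, 0, 0], [0, 0, -0.5], [0, 0, -1], [0, 0, -0.8], [-0.3, 0.8, 0]], "twist": [0, 0, 0, 0, 0, 0, 0, 0], "fingers": 0.65}}

```text
t: 48.4
eef_pos: [0.638, 0.153, 0.1603]
ee_rot: [-3.14, -0.004, 0.002]
force: [-0.4, 0.4, -0.4]
width: 0.057
gripper_force: 0.0
```

Emit:
{"name": "play_rows", "arguments": {"travel": [[-0.42, 1, 0], [-0.42, 1, 0], [-0.42, 1, 0], [-0.42, 1, 0], [-0.42, 1, 0], [-0.42, 1, 0], [-0.42, 1, 0], [-0.42, 1, 0]], "twist": [0, 0, 0, 0, 0, 0, 0, 0]}}

```text
t: 49.4
eef_pos: [0.5519, -0.0495, 0.1578]
ee_rot: [3.142, -0.0, 0.0]
force: [-0.4, 0.2, -0.2]
width: 0.0569
gripper_force: 0.0
```

Emit:
{"name": "play_rows", "arguments": {"travel": [[-0.42, 1, 0], [-0.42, 1, 0], [-0.42, 1, 0], [-0.42, 1, 0], [-0.42, 1, 0], [-0.42, 1, 0], [-0.42, 1, 0], [-0.3, 0.7, 0]], "twist": [0, 0, 0, 0, 0, 0, 0, 0]}}

```text
t: 50.4
eef_pos: [0.4707, -0.2418, 0.1578]
ee_rot: [3.142, -0.0, -0.001]
force: [-0.1, -0.7, 0.4]
width: 0.0569
gripper_force: 0.0
```

Emit:
{"name": "play_rows", "arguments": {"travel": [[-0.2, 0.5, 0], [0, 0.2, 0], [0, 0, 0]], "twist": [0, 0, 0]}}

```text
t: 50.78
eef_pos: [0.4669, -0.258, 0.1577]
ee_rot: [-3.142, -0.0, 0.0]
force: [-0.2, -1.4, -0.5]
width: 0.0571
gripper_force: 0.0
```

Run:
```python
from h import *
s=arm.get_state();print(s["eef_pos"])
for n in("scene","top"):
    a=imaging.grab_frame(n); print(tin(a,"yellow",*T["yellow"]),tin(a,"green",*T["green"]))
    cv2.imwrite(f"pics/y_{n}.png",warp(a,*T["yellow"],.1,.065)[:,:,::-1])
cv2.imwrite("pics/y.png",np.hstack([cv2.imread("pics/y_scene.png"),cv2.imread("pics/y_top.png")]))
```

```text
[ 0.46691082 -0.25797148  0.15774361]
[0.6454 0.1728 0.1065 0.1067] [ 0.4701 -0.0032  0.1008  0.1005]
[0.6422 0.1687 0.113  0.1074] [0.4663 0.0008 0.0914 0.1032]
```

View pics/y.png

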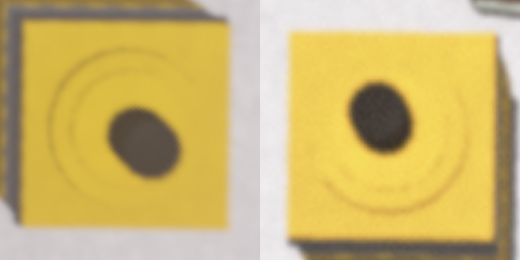

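The yellow lid is seated flat and centred. Now the green lid from the plate (down 5.15 units).

Emit:
{"name": "play_rows", "arguments": {"travel": [[-0.03, -0.02, 0.5], [0, 0, 1], [0, 0, 1], [0, 0, 1], [0, 0, 0.8], [0, 0, 0.6], [0, 0, 0.25], [0, 0, 0]], "twist": [0, 0, 0, 0, 0, 0, 0, 0]}}

```text
t: 51.88
eef_pos: [0.4659, -0.2573, 0.0288]
ee_rot: [-3.142, 0.001, 0.0]
force: [0.5, 0.4, 0.2]
width: 0.0571
gripper_force: 0.0
```

Emit:
{"name": "play_rows", "arguments": {"travel": [[0, 0, 0], [0, 0, 0], [0, 0, 0], [0, 0, 0], [0, 0, 0]], "twist": [0, 0, 0, 0, 0], "fingers": 0}}

```text
t: 52.5
eef_pos: [0.4662, -0.2576, 0.0294]
ee_rot: [3.141, -0.001, 0.0]
force: [0.4, -1.1, 2.8]
width: 0.0286
gripper_force: 25.0
```

Emit:
{"name": "play_rows", "arguments": {"travel": [[0, 0, -0.4], [0, 0, -0.8], [0, 0, -1], [0, 0, -1], [0, 0, -1], [0, 0, -1], [0, 0, -0.8], [0, 0, 0]], "twist": [0, 0, 0, 0, 0, 0, 0, 0]}}

```text
t: 53.5
eef_pos: [0.4667, -0.2576, 0.1808]
ee_rot: [3.141, -0.003, 0.0]
force: [-0.0, -0.0, -2.4]
width: 0.0287
gripper_force: 25.0
```

Emit:
{"name": "play_rows", "arguments": {"travel": [[0, -0.5, 0], [0, -1, 0], [0, -1, 0], [0, -1, 0], [0, -1, 0], [0, -1, 0], [0, -1, 0], [0, -1, 0]], "twist": [0, 0, 0, 0, 0, 0, 0, 0]}}

```text
t: 54.5
eef_pos: [0.4648, -0.0687, 0.178]
ee_rot: [3.141, 0.002, 0.0]
force: [-0.1, -0.6, -1.0]
width: 0.0287
gripper_force: 25.0
```

Emit:
{"name": "play_rows", "arguments": {"travel": [[0, -1, 0], [0, -0.9, 0], [0, -0.5, 0], [0.1, -0.2, 0], [0, 0, 0]], "twist": [0, 0, 0, 0, 0]}}

```text
t: 55.12
eef_pos: [0.4684, -0.0049, 0.1788]
ee_rot: [3.141, 0.001, 0.001]
force: [-0.0, 0.1, -1.3]
width: 0.0288
gripper_force: 25.0
```

Emit:
{"name": "play_rows", "arguments": {"travel": [[0, -0.04, 0.4], [0, 0, 1], [0, 0, 0.9], [0, 0, 0.4], [0, 0, 0.1], [0, 0, 0]], "twist": [0, 0, 0, 0, 0, 0]}}

```text
t: 55.88
eef_pos: [0.4687, -0.004, 0.1094]
ee_rot: [-3.142, -0.001, 0.0]
force: [0.2, 0.2, -0.3]
width: 0.0284
gripper_force: 25.0
```

Emit:
{"name": "play_rows", "arguments": {"travel": [[0, 0, 0.1], [0, 0, 0.08], [0, 0, 0.05], [0, 0, 0.03], [0, 0, 0]], "twist": [0, 0, 0, 0, 0]}}

```text
t: 56.5
eef_pos: [0.4685, -0.004, 0.1027]
ee_rot: [3.141, -0.0, 0.0]
force: [-1.0, -0.7, 1.1]
width: 0.0285
gripper_force: 25.0
```

Emit:
{"name": "play_rows", "arguments": {"travel": [[0, 0, 0.03], [0, 0, 0.03], [0, 0, 0]], "twist": [0, 0, 0]}}

```text
t: 56.88
eef_pos: [0.4688, -0.0043, 0.102]
ee_rot: [3.141, -0.001, 0.001]
force: [-3.5, -2.8, 8.9]
width: 0.0287
gripper_force: 25.0
```

Emit:
{"name": "play_rows", "arguments": {"travel": [[0, 0, 0], [0, 0, 0], [0, 0, 0], [0, 0, 0], [0, 0, -0.5], [0, 0, -1], [0, 0, -1], [0, 0, -1]], "twist": [0, 0, 0, 0, 0, 0, 0, 0], "fingers": 0.65}}

```text
t: 57.88
eef_pos: [0.4685, -0.0039, 0.1903]
ee_rot: [-3.141, -0.001, 0.0]
force: [0.9, 0.6, 0.3]
width: 0.0569
gripper_force: 0.0
```

Emit:
{"name": "play_rows", "arguments": {"travel": [[0, 0.5, -0.5], [0, 1, 0], [0, 1, 0], [0, 1, 0], [0, 1, 0], [0, 1, 0], [0, 1, 0], [0, 0, 0]], "twist": [0, 0, 0, 0, 0, 0, 0, 0]}}

```text
t: 58.88
eef_pos: [0.4678, -0.1681, 0.2008]
ee_rot: [3.142, 0.001, -0.002]
force: [-0.3, 0.0, -0.5]
width: 0.0567
gripper_force: 0.0
```

Run:
```python
from h import *
s=arm.get_state();print(s["eef_pos"])
r=[]
for n in("scene","top"):
    a=imaging.grab_frame(n)
    for c in T: print(n,c,tin(a,c,*T[c]))
    r.append(np.hstack([warp(a,*T[c],.1,.065) for c in T]))
im=np.vstack(r); cv2.imwrite("pics/end.png",cv2.resize(im,(800,400))[:,:,::-1])
```

```text
[ 0.46776381 -0.1681012   0.20081658]
scene blue [ 0.6536 -0.1518  0.1062  0.1106]
scene red [0.4908 0.2796 0.1049 0.1053]
scene yellow [0.6453 0.1729 0.1065 0.1067]
scene green [ 0.4701 -0.0032  0.1008  0.1006]Traceback (most recent call last):
  File "<stdin>", line 6, in <module>
  File "h.py", line 28, in tin
    (a,b),w,ang=cv2.minAreaRect(big(m)); return np.round([x0+h-b/s,y0+h-a/s,w[0]/s,w[1]/s],4)
                                ~~~^^^
  File "h.py", line 22, in big
    return cv2.convexHull(max(cs,key=cv2.contourArea))
                          ~~~^^^^^^^^^^^^^^^^^^^^^^^^
ValueError: max() iterable argument is empty
```

The arm hides the blue tin from the top camera. I'll view the scene picture only.

Run:
```python
from h import *
a=imaging.grab_frame("scene")
im=np.hstack([warp(a,*T[c],.1,.065) for c in T]); cv2.imwrite("pics/end.png",cv2.resize(im,(800,200))[:,:,::-1])
```

```text
(no output)
```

View pics/end.png

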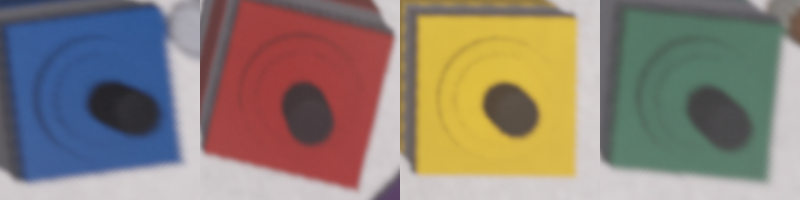

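All four lids sit flat on the tins of their own colour, and the tins have not moved.

```bash
python3 -c "
from station import arm
print(arm.job_done())"
```

```text
the job is handed in; nothing more can be done
None
```

All four lids are back on the tins of their own colour, flat and centred in the last pictures with the tins unmoved, and I handed the job in at about 59 s; the hand-in gave no verdict.

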